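Walk a heavy heating block home against its stops

TASK

The heated plate block is too heavy to lift and must not be shoved bodily: walk it forward over the deck, pushing its near side at one end and then at the other so that it swings ahead end by end, until its far side is flush against both stops of the dock and it is centred on them. Press it up gently against the stops, keep every push on it below 17 N (sliding the whole block at once takes more), keep it flat on its feet, and leave the other things where they are.

Things in the scene. Friction and masses are not known exactly. Their poses are not given: they have to be found in the camera images.
- block: Aluminium block, 3.6 kg, 100 mm (x) by 300 mm (y); vertical sides from 6 to 58 mm up, well plate on top up to 71 mm. Origin: centre of its underside, deck level; x to its far side (the dock), y left. Four feet, 18 mm wide, at x +-25, y +-50 mm: pushed in +x near an end (y +-135) with 7 to 11 N it turns about a point 25 mm past its middle; pushed mid-side it needs 19 to 24 N.
- far_left (a point): Point on the block's far side face, 30 mm above the deck, 45 mm to the left of its middle (block frame: x 50, y 45, z 30 mm). Axes as the block's.
- far_right (a point): Point on the block's far side face, 30 mm above the deck, 45 mm to the right of its middle (block frame: x 50, y -45, z 30 mm). Axes as the block's.
- dock: Fixed grey bar, 100 mm long, 30 mm high, with two rigid steel stops 16 mm wide, 46 mm high at its y +-35 mm. Origin at deck level midway between the stops, in the plane of their near faces (x = 0); x points away from the block, y left. Block home: square to the dock, far side on both stops, its origin at x -50, y about 0 mm of the dock.
- tip_box: Bystander: loose closed pipette-tip box, 85 by 120 mm, 57 mm high, to the left; origin at the centre of its underside.
- vial: Bystander: loose small amber jar, 32 mm diameter, 70 mm high, standing to the right; origin at the centre of its underside.
- screwdriver: Bystander: loose screwdriver lying beyond the dock; origin at the underside, x along its length.
Things that resemble listed ones, but are neither listed nor needed, are in the scene too. Leave any red look-alike of the dock alone.

How it is judged:
By the outcome, as a careful person would: the job done as asked, in the order asked, and still so for the second after the job is handed in, with the robot touching nothing.
It also fails if it takes over 72 s, if anything falls off the work surface, if the arm or the gripper's body presses on something with over 40 N, if the wrist force passes 120 N, or if a joint passes its speed limit or range.

ROBOT

A 6-joint arm with a two-finger parallel gripper is mounted at the origin on the work surface. World frame = base frame: x ahead of the robot, y to its left, z up, the work surface at z = 0. Lengths are in mm, angles in rad, forces in N, time in s.
With the tool pointing down it reaches from about 350 to 925 mm from the base axis. Payload 6.4 kg.
Tool frame: the origin (TCP) lies between the finger pads; the fingertips stand 14 mm ahead of it and the grasp point (between the pads) lies 5 mm behind it; z points along the fingers, y is the line along which they close (so a half turn about z gives the same grasp; the last joint's range is limited). The gripper opens to 85 mm and grips with 20 to 120 N. Pads are 22 mm wide; open, the fingers measure 114 mm over their backs; the gripper's body (76 mm by 85 mm) begins 54 mm behind the grasp point. The pads swing forward as they close: fully open they stand 13 mm farther back than shut.
Start: joints at [1.161, 0.245, 1.558, -0, 1.339, -0.174], TCP at [151.85, 632.025, 245.29] pointing down, gripper open.
Joint ranges: [-3.13, 3.13], [-1.02, 2.26], [0.13, 2.54], [-0.95, 4.09], [0.21, 2.88], [-2.74, 2.74]. Speed limits (rad/s): [2.57, 2.57, 3.14, 3.14, 3.14, 3.14].

INTERFACE

Orientations are given as a rotation vector (axis times angle).
In Python, from plant import sensors, imaging, ticket gives the robot as it stands.
- The arm moves only by the tool play_rows, never from a script. Its argument "series" is a list that holds one entry, the list of rows, each a list of 7 numbers: the shift along the tool's x, y, z in cm, then the turn, a rotation vector about the tool's x, y, z in rad, then the gripper command: -1 is fully open, 1 is shut, values between are in proportion. In form: [[[x, y, z, wx, wy, wz, jaw], ...]]. A call has exactly 5 rows; each row shifts and turns the commanded pose from where the row before left it, along the tool's axes as they then stand; what a row does not reach is not made up. A row lasts 1/12 s, in which the tool goes at most 41.7 mm and 7.16 degrees, less where a joint would pass 70% of its speed; a pose out of reach is approached as far as the arm can. A call with a gripper value outside its range is refused whole. The fingers move at their own pace and stop on an object; "squeeze" is the grip in N (left out, the last holds). Time passes only in rows, so rows that do not move let the fingers close, or fill a call up. It gives the time, the measured TCP pose, the force, the opening and the grip force at its end, in the units of the state.
- sensors.observe(): the state, without advancing time (a new reading comes with each control period).
- imaging.get_image(name): name is "scene" or "top" or "wrist"; returns a dict with "img" (480x640x3 uint8, blue, green, red), "mtx" (3x3 intrinsics, pixels), "k1" (the pictures are not rectified: a ray, as slopes to the right and down, at radius r is drawn at 1 + k1 r^2 times it, then the intrinsics apply), "extrinsics" (4x4, takes a point from world to camera coordinates). Camera axes: x right, y down, z forward; pixel columns grow to the right and rows downward; lengths in mm; the calibration is good to about 2 mm. A picture is of the moment at which its call begins. There is no depth.
- ticket.sign_off(): hands the job in; it is judged then, once.
The state is a dict: "time_s": time; "q": joint angles; "joint_vel": joint speeds; "tau": joint torques, N m; "position": TCP position; "orientation": TCP orientation; "ft_force": force on the tool from outside, world axes, zero at the start; "ft_torque": the same for the moment, N m; "finger_gap": opening from 0.0 (shut) to 1.0 (fully open); "grip_force": force on a finger pad.
Only numpy, scipy, OpenCV 4.12 (cv2) and the standard library are available. Lean on these libraries where they do the work, as an engineer would, in place of code of your own. Each camera call takes 0.05 s, during which the arm holds its last target. There are 200 camera calls.

## Working session

There is one attempt and no reset: what is moved stays moved. The work goes in short steps, Python scripts to look and compute and a tool call to move; the robot and the scene stay as the last step left them, time stands still between calls to the robot, and variables do not carry over. Pictures are saved under pics/ and viewed, at most 10 in all, crops included, and the job is handed in when it is done.

Besides the shell and the picture viewer there is one more tool, called after ">>>" as name([rows], argument=value, ...), one row to a line, values as JSON. play_rows: Moves the arm, as the interface text tells. Its arguments: {"type":"object","properties":{"series":{"type":"array","items":{"type":"array","items":{"type":"array","items":{"type":"number"}}}},"squeeze":{"type":"number"}},"required":["series"]}

```bash
mkdir -p pics; ls
python3 - <<'E'
from plant import sensors, imaging
import cv2
print(sensors.observe())
for n in("scene","top"):
    d=imaging.get_image(n); cv2.imwrite(f"pics/{n}0.png",d["img"]); print(n,d["mtx"].tolist(),d["k1"],d["extrinsics"].round(3).tolist())
E
```

```text
pics
{'time_s': 0.0, 'q': array([ 1.16090417e+00,  2.45796691e-01,  1.55902107e+00, -5.54041514e-06,
        1.33869146e+00, -1.74095324e-01]), 'joint_vel': array([ 0.00027375,  0.00025179,  0.00019364, -0.00023841,  0.0010091 ,
       -0.00013284]), 'tau': array([ 6.56014672e-04, -4.29527378e+01, -3.26118851e+01, -1.18132134e-04,
        5.67058931e-03,  5.68158111e-05]), 'position': array([151.62916733, 631.52046519, 244.18761937]), 'orientation': array([-3.69464894e-01, -3.11923998e+00,  2.88503519e-03]), 'ft_force': array([-0.12859661,  0.45501525, -0.03723522]), 'ft_torque': array([ 0.01985026,  0.01692475, -0.00891336]), 'grip_force': 0.0, 'finger_gap': 1.003489740697422}
scene [[470.1585116483526, 0.0, 310.1821754969441], [0.0, 470.1585116483526, 240.637361308865], [0.0, 0.0, 1.0]] -0.12750834070160644 [[-0.681, 0.733, 0.001, 405.668], [0.452, 0.421, -0.787, -257.131], [-0.577, -0.535, -0.617, 1607.371], [0.0, 0.0, 0.0, 1.0]]
top [[504.0544929958025, 0.0, 317.31322650218135], [0.0, 504.0544929958025, 236.79429621549943], [0.0, 0.0, 1.0]] -0.09784872339806949 [[-0.024, -1.0, -0.007, 34.188], [-0.999, 0.024, -0.021, 609.843], [0.022, 0.006, -1.0, 1039.94], [0.0, 0.0, 0.0, 1.0]]
```

View pics/top0.png

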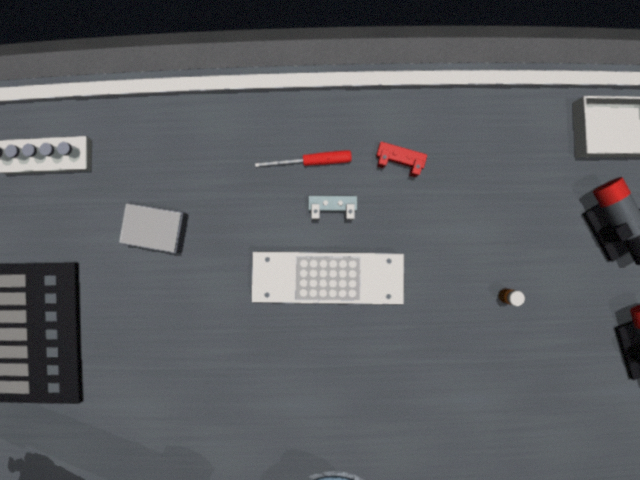

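View pics/scene0.png

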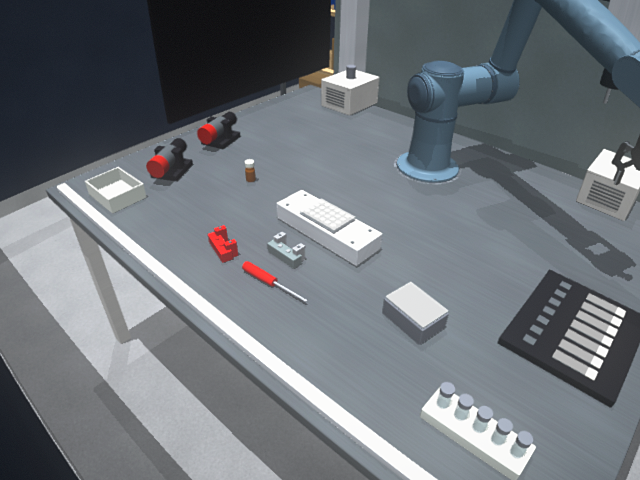

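The top view shows the white block at about (328,278), the tip box at (153,228), the vial at (512,297) and the screwdriver at (305,160). There are two dock candidates: grey at (333,207) and red at (401,157). The grey one is square ahead of the block and matches the description, while the red one is the look-alike.

```bash
cat > h.py <<'E'
import numpy as np, cv2
from plant import sensors, imaging
def cast(d,uv,z):
    uv=np.array(uv,float).reshape(-1,1,2)
    n=cv2.undistortPoints(uv,d["mtx"],np.array([d["k1"],0,0,0.])).reshape(-1,2)
    E=d["extrinsics"];R=E[:3,:3];C=-R.T@E[:3,3]
    r=np.c_[n,np.ones(len(n))]@R
    return C+r*((z-C[2])/r[:,2])[:,None]
def proj(d,P):
    E=d["extrinsics"];return cv2.projectPoints(np.array(P,float).reshape(-1,1,3),cv2.Rodrigues(E[:3,:3])[0],E[:3,3],d["mtx"],np.array([d["k1"],0,0,0.]))[0].reshape(-1,2)
def block(d):
    "block top face (z=58) centre, yaw, size from the top view"
    g=d["img"].min(2); m=(g>130).astype(np.uint8); m=cv2.morphologyEx(m,cv2.MORPH_CLOSE,np.ones((7,7)))
    cs=cv2.findContours(m,cv2.RETR_EXTERNAL,cv2.CHAIN_APPROX_NONE)[0]
    c=[c for c in cs if 4000<cv2.contourArea(c)<14000 and 200<c[:,0,0].mean()<450]
    c=max(c,key=cv2.contourArea)
    P=cast(d,c[:,0,:],58)[:,:2]
    (cx,cy),(w,h),a=cv2.minAreaRect(P.astype(np.float32))
    if w>h: a-=90; w,h=h,w
    return (round(cx,1),round(cy,1)),round((a+90)%180-90,2),(round(w,1),round(h,1)),P
E
python3 - <<'E'
from h import *
d=imaging.get_image("top"); b=block(d); print(b[:3])
I=d["img"]; cv2.imwrite("pics/crop.png",cv2.resize(I[130:320,230:450],None,fx=3.6,fy=3.0,interpolation=cv2.INTER_CUBIC))
for r in range(194,224,2): print(r,I[r,300:364:2].min(1))
E
```

```text
((926.3, 8.1), -0.05, (30.8, 1344.6))
194 [93 96 90 93 91 93 91 90 91 92 93 88 93 94 92 93 90 91 91 88 88 88 90 86
 88 91 89 93 97 94 96 97]
196 [ 94  98  94  88 103 145 146 148 144 144 139 143 140 141 139 140 141 143
 141 141 140 144 137 138 138 139 136 139 129  91  94  89]
198 [ 92  91  88  83 111 161 167 165 166 166 165 167 164 164 163 165 165 166
 164 168 166 169 163 164 162 163 164 165 147  97  94  93]
200 [ 91  92  89  85 106 161 162 164 166 164 164 166 185 186 169 163 167 167
 165 172 187 171 164 166 165 164 166 162 146  91  88  91]
202 [ 94  96  89  87 103 157 160 157 162 161 160 170 204 208 178 164 163 167
 165 191 203 192 164 162 162 160 159 158 147  88  93  91]
204 [ 94  96  92  85 109 153 182 189 188 188 168 157 187 196 168 166 164 165
 161 170 192 171 152 155 186 187 186 174 147  93  91  92]
206 [ 94  93  94  84 111 150 198 208 207 204 173 162 167 165 165 161 160 162
 166 162 151 158 153 149 203 206 204 187 146  96  95  93]
208 [ 93  95  94  88 110 144 194 201 200 199 163 159 158 161 159 158 158 157
 160 162 160 159 153 145 204 199 204 185 144  92  90  91]
210 [ 93  95  
[... 166 characters left out ...]
 88  63  65  61  65  63  61  58
  61  63  57  53  53 127 174 133 182 155  89  91  93  95]
214 [ 92  94  94  89  86  90 189 203 204 192 104  89  89  91  93  88  89  93
  88  88  85  77  56 134 204 194 204 159  91  94  95  91]
216 [ 95  94  97  92  88  98 193 204 205 191 110  94  92  92  93  96  94  95
  96  93  90  87  59 129 205 206 203 154  94  92  95  92]
218 [ 96  99  94  94  93  94 134 141 139 131 101  95  97  96  96  94  95  95
  96  93  92  92  63 100 147 153 153 133  97  92  93  93]
220 [97 99 96 96 94 92 62 56 59 70 93 97 93 94 96 91 97 93 95 94 93 92 68 54
 56 64 85 94 97 95 92 95]
222 [96 97 95 94 96 92 67 63 66 77 96 96 96 94 93 95 94 95 96 94 94 92 70 66
 67 62 89 93 92 90 92 92]
```

View pics/crop.png

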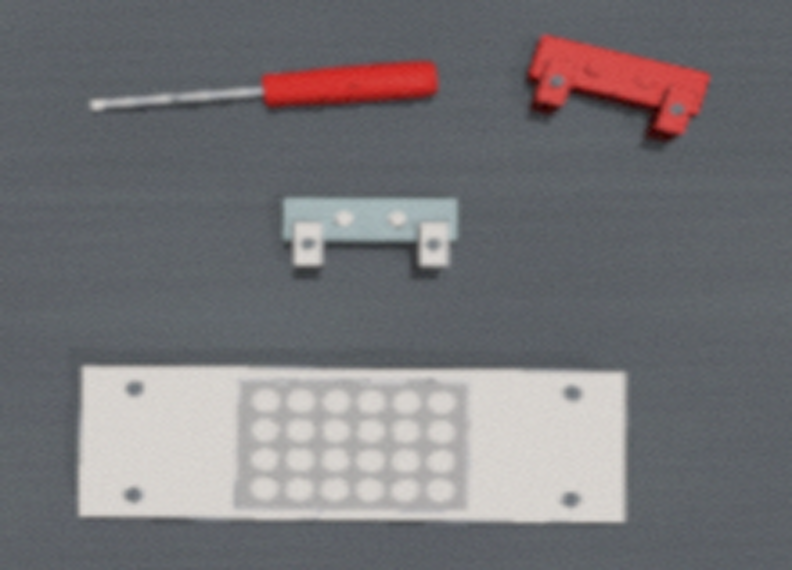

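The enlarged crop shows the pale grey-blue bar with two steel stops, at about (307,245) and (433,245) in the crop. It faces the block squarely, so this is the dock. The red one is turned and off to the right.

```bash
sed -i 's/and 200<c/and 200<c[:,0,1].mean() and 200<c/' h.py
cat >> h.py <<'E'
def dock(d):
    I=d["img"].min(2).astype(float); out=[]
    for c0,c1 in((308,324),(342,358)):
        p=I[214:217,c0:c1].mean(0); w=np.clip((p-110)/90,0,1); u=(w*np.arange(c0,c1)).sum()/w.sum()
        ci=int(round(u)); col=I[214:223,ci-2:ci+3].mean(1)
        v=213.5+np.clip((col-65)/140,0,1)[:5].sum() if 0 else 214+np.interp(-135,-col[:7],np.arange(7))
        out.append((u,v))
    P=cast(d,out,46)[:,:2]; return np.array(out),P
def rel(d,D=None):
    "block in the dock frame: gaps of far side at y +-45 corner points, lateral offset, yaw (deg)"
    (c,a,s,P)=block(d); c=np.array(c)
    L,R=D if D is not None else dock(d)[1]
    o=(L+R)/2; y=(L-R)/np.linalg.norm(L-R); x=np.array([y[1],-y[0]])
    bx=np.array([np.cos(np.radians(a)),np.sin(np.radians(a))])
    dy=np.degrees(np.arctan2(x[1],x[0]))
    r=c-o; return dict(c=c,a=a,size=s,o=o.round(1),dockyaw=round(dy,2),relx=round(r@x+50,1),rely=round(r@y,1),sep=round(np.linalg.norm(L-R),1))
E
python3 - <<'E'
from h import *
d=imaging.get_image("top"); E=d["extrinsics"]; print(-E[:3,:3].T@E[:3,3]); print(dock(d)); print(rel(d))
hsv=cv2.cvtColor(d["img"],cv2.COLOR_BGR2HSV)
P=block(d)[3]; print(P[:,0].min(),P[:,0].max(),P[:,1].min(),P[:,1].max())
E
```

```text
[ 587.96324165   12.91428361 1052.94092136]
(array([[315.11251212, 218.06953642],
       [350.18999028, 218.28472222]]), array([[647.19730146,  22.75063181],
       [645.07032089, -47.374158  ]]))
{'c': array([528.1,   1.6]), 'a': -2.13, 'size': (101.1, 300.8), 'o': array([646.1, -12.3]), 'dockyaw': np.float64(-1.74), 'relx': np.float64(-68.4), 'rely': np.float64(10.3), 'sep': np.float64(70.2)}
473.7709105417838 582.3779428219591 -149.3236475627206 153.20995885427342
```

```bash
cat >> h.py <<'E'
from scipy.spatial.transform import Rotation as Ro
def tool():
    s=sensors.observe(); return np.array(s["position"]),Ro.from_rotvec(s["orientation"]),s
def goto(P,yaw):
    "shift (cm, in the tool axes as they now stand) and turn to reach P with tool x = minus the x of heading yaw (deg), pointing down"
    p,R,s=tool(); y=np.radians(yaw)
    T=Ro.from_matrix(np.array([[-np.cos(y),-np.sin(y),0],[-np.sin(y),np.cos(y),0],[0,0,-1]]).T)
    print("p",p.round(1),"shift cm",(R.inv().apply(np.array(P)-p)/10).round(2),"turn",(R.inv()*T).as_rotvec().round(3),"F",np.round(s["ft_force"],1),"t",round(s["time_s"],2))
    return T
def bpt(c,a,x,y,z):
    a=np.radians(a); return [c[0]+x*np.cos(a)-y*np.sin(a),c[1]+x*np.sin(a)+y*np.cos(a),z]
E
python3 - <<'E'
from h import *
P=bpt((528.1,1.6),-2.13,-50-11-25,135,29); print(P); goto(P,-2.13)
E
```

```text
[np.float64(447.17695831913016), np.float64(139.70308224335983), 29]
p [151.7 631.7 244.6] shift cm [-40.23 -40.91  21.6 ] turn [-0.001 -0.    -0.199] F [ 0.7 -0.4 -0.7] t 0.2
```

>>> play_rows([
  [[0,0,0,0,0,-0.099,1],[0,0,0,0,0,-0.099,1],[0,0,0,0,0,0,1],[0,0,0,0,0,0,1],[0,0,0,0,0,0,1]],
])

```text
time_s: 0.62
position: [151.8, 632.0, 245.1]
orientation: [-0.063, -3.141, 0.0]
ft_force: [0.2, 0.7, 0.0]
finger_gap: 0.3
grip_force: 0.0
```

Run:
```python
from h import *
P=bpt((528.1,1.6),-2.13,-50-11-25,135,29); goto(P,-2.13); print(tool()[2]["finger_gap"])
```

```text
p [151.8 632.  245.1] shift cm [-31.47 -48.    21.62] turn [-0.    -0.    -0.003] F [0.2 0.7 0. ] t 0.62
0.3001874601477448
```

>>> play_rows([
  [[-1.0,-2.0,0,0,0,0,1],[-1.5,-2.4,0,0,0,0,1],[-1.5,-2.4,0,0,0,0,1],[-1.5,-2.4,0,0,0,0,1],[-1.5,-2.4,0,0,0,0,1]],
])

```text
time_s: 1.03
position: [217.8, 512.3, 245.2]
orientation: [0.061, 3.141, 0.0]
ft_force: [-0.6, -0.1, -1.1]
finger_gap: -0.001
grip_force: 0.0
```

>>> play_rows([
  [[-1.6,-2.4,0,0,0,0,1],[-1.6,-2.4,0,0,0,0,1],[-1.6,-2.4,0,0,0,0,1],[-1.6,-2.4,0,0,0,0,1],[-1.6,-2.4,0,0,0,0,1]],
])

```text
time_s: 1.45
position: [293.3, 389.3, 245.4]
orientation: [0.062, 3.141, 0.0]
ft_force: [1.4, -0.0, 1.2]
finger_gap: -0.0
grip_force: 0.0
```

>>> play_rows([
  [[-1.6,-2.4,0,0,0,0,1],[-1.6,-2.4,0,0,0,0,1],[-1.6,-2.4,1.0,0,0,0,1],[-1.6,-2.4,2.0,0,0,0,1],[-1.6,-2.4,2.0,0,0,0,1]],
])

```text
time_s: 1.87
position: [369.5, 266.6, 195.8]
orientation: [0.062, 3.138, 0.002]
ft_force: [0.7, 0.0, -0.3]
finger_gap: 0.0
grip_force: 0.0
```

>>> play_rows([
  [[-1.6,-2.4,3.0,0,0,0,1],[-1.6,-2.4,3.0,0,0,0,1],[-1.6,-2.4,3.0,0,0,0,1],[-1.6,-2.4,3.0,0,0,0,1],[-1.6,-2.4,2.0,0,0,0,1]],
])

```text
time_s: 2.28
position: [442.7, 143.2, 52.8]
orientation: [-0.062, -3.138, 0.0]
ft_force: [0.7, 0.0, 0.2]
finger_gap: -0.0
grip_force: 0.0
```

Run:
```python
from h import *
P=bpt((528.1,1.6),-2.13,-50-11-25,135,29); goto(P,-2.13)
d=imaging.get_image("top"); print(rel(d)); cv2.imwrite("pics/top1.png",d["img"][130:430,200:520])
```

```text
p [442.7 143.2  52.8] shift cm [-0.46 -0.33  2.38] turn [-0.    -0.003 -0.002] F [0.7 0.  0.2] t 2.28
{'c': array([528.1,   1.6]), 'a': -2.12, 'size': (101.1, 300.8), 'o': array([646.1, -12.3]), 'dockyaw': np.float64(-1.76), 'relx': np.float64(-68.4), 'rely': np.float64(10.2), 'sep': np.float64(70.2)}
```

View pics/top1.png

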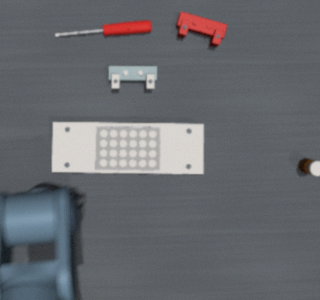

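The arm stands behind the block's left end at crop (60,185), dark against the deck, and the block hasn't moved. I'll lower the tool and start the first left push.

>>> play_rows([
  [[0,0,0.8,0,0,0,1],[-0.1,-0.3,0.8,0,0,0,1],[0,0,0.5,0,0,0,1],[0,0,0,0,0,0,1],[0,0,0,0,0,0,1]],
])

```text
time_s: 2.75
position: [444.3, 142.4, 34.6]
orientation: [0.058, 3.141, 0.0]
ft_force: [0.1, 0.1, -0.4]
finger_gap: 0.004
grip_force: 0.0
```

Run:
```python
from h import *
P=bpt((528.1,1.6),-2.13,-50-11,135,29); goto(P,-2.13)
```

```text
p [444.3 142.4  34.6] shift cm [-2.79 -0.26  0.56] turn [0. 0. 0.] F [ 0.1  0.1 -0.4] t 2.75
```

>>> play_rows([
  [[-0.6,-0.1,0.5,0,0,0,1],[-0.8,-0.1,0,0,0,0,1],[-0.5,0,0,0,0,0,1],[-0.2,0,0,0,0,0,1],[-0.15,0,0,0,0,0,1]],
])

```text
time_s: 3.17
position: [467.8, 138.8, 29.6]
orientation: [0.06, 3.14, 0.0]
ft_force: [0.0, 0.1, -1.0]
finger_gap: -0.001
grip_force: 0.0
```

>>> play_rows([
  [[-0.15,0,0,0,0,0,1],[-0.15,0,0,0,0,0,1],[-0.15,0,0,0,0,0,1],[-0.15,0,0,0,0,0,1],[-0.15,0,0,0,0,0,1]],
])

```text
time_s: 3.58
position: [471.2, 138.7, 28.1]
orientation: [-0.059, -3.133, 0.0]
ft_force: [-10.7, 2.2, 4.1]
finger_gap: 0.001
grip_force: 0.0
```

>>> play_rows([
  [[-0.15,0,0,0,0,0,1],[-0.15,0,0,0,0,0,1],[-0.15,0,0,0,0,0,1],[-0.15,0,0,0,0,0,1],[-0.15,0,0,0,0,0,1]],
])

```text
time_s: 4.0
position: [478.0, 138.7, 27.6]
orientation: [-0.059, -3.132, -0.0]
ft_force: [-8.4, 1.9, 1.7]
finger_gap: -0.003
grip_force: 0.0
```

Run:
```python
from h import *
d=imaging.get_image("top");r=rel(d); print(r)
goto(bpt(r["c"],r["a"],-50-11,135,29),r["a"])
```

```text
{'c': array([529.6,   0.8]), 'a': -4.86, 'size': (101.2, 301.5), 'o': array([646.1, -12.3]), 'dockyaw': np.float64(-1.72), 'relx': np.float64(-66.8), 'rely': np.float64(9.6), 'sep': np.float64(70.2)}
p [478.5 138.6  27.6] shift cm [-0.17  0.2  -0.14] turn [-0.    -0.008  0.047] F [-7.7 -0.5  2.5] t 4.05
```

>>> play_rows([
  [[-0.2,0.1,0,0,0,0.02,1],[-0.25,0.1,0,0,0,0.025,1],[-0.3,0.12,0,0,0,0.025,1],[-0.35,0.12,0,0,0,0.025,1],[-0.35,0.12,0,0,0,0.025,1]],
])

```text
time_s: 4.47
position: [493.2, 142.9, 27.5]
orientation: [-0.249, -3.123, 0.001]
ft_force: [-7.5, 2.0, 0.5]
finger_gap: 0.002
grip_force: 0.0
```

>>> play_rows([
  [[-0.35,0.12,0,0,0,0.024,1],[-0.35,0.12,0,0,0,0.024,1],[-0.35,0.12,0,0,0,0.024,1],[-0.35,0.12,0,0,0,0.024,1],[-0.35,0.12,0,0,0,0.024,1]],
])

```text
time_s: 4.88
position: [511.7, 145.4, 27.5]
orientation: [-0.435, -3.103, 0.001]
ft_force: [-7.3, 3.2, -0.1]
finger_gap: -0.0
grip_force: 0.0
```

Run:
```python
from h import *
d=imaging.get_image("top");r=rel(d); print(r)
goto(bpt(r["c"],r["a"],-50-11,135,29),r["a"])
```

```text
{'c': array([535.1,  -0.8]), 'a': -15.9, 'size': (101.2, 301.5), 'o': array([646.1, -12.3]), 'dockyaw': np.float64(-1.79), 'relx': np.float64(-61.3), 'rely': np.float64(8.1), 'sep': np.float64(70.2)}
p [512.7 145.3  27.7] shift cm [-0.05  0.06 -0.13] turn [-0.001 -0.006 -0.002] F [-6.8  0.9 -0.5] t 4.93
```

>>> play_rows([
  [[-0.35,0.12,0,0,0,0.022,1],[-0.35,0.12,0,0,0,0.022,1],[-0.35,0.12,0,0,0,0.022,1],[-0.35,0.12,0,0,0,0.022,1],[-0.3,0.1,0,0,0,0.02,1]],
])

```text
time_s: 5.35
position: [530.0, 145.8, 27.6]
orientation: [-0.602, -3.076, 0.001]
ft_force: [-6.8, 4.0, -0.6]
finger_gap: 0.003
grip_force: 0.0
```

>>> play_rows([
  [[0.5,0,0,0,0,0,1],[1.2,0,0,0,0,0,1],[0,-2.5,0,0,0,0,1],[0,-3,0,0,0,0,1],[0,-3,0,0,0,0,1]],
])

```text
time_s: 5.77
position: [484.4, 72.5, 29.5]
orientation: [0.598, 3.083, -0.0]
ft_force: [-0.6, -0.9, -0.4]
finger_gap: -0.0
grip_force: 0.0
```

>>> play_rows([
  [[0,-3,0,0,0,0,1],[0,-3,0,0,0,0,1],[0,-3,0,0,0,0,1],[0,-3,0,0,0,0,1],[0,-3,0,0,0,0,1]],
])

```text
time_s: 6.18
position: [427.9, -67.2, 29.5]
orientation: [0.601, 3.083, -0.001]
ft_force: [0.7, 0.2, -0.0]
finger_gap: 0.003
grip_force: 0.0
```

>>> play_rows([
  [[0,-2.5,0,0,0,0,1],[0,-1,0,0,0,0,1],[0,0,0,0,0,0,1],[0,0,0,0,0,0,1],[0,0,0,0,0,0,1]],
])

```text
time_s: 6.6
position: [416.0, -97.9, 29.3]
orientation: [0.601, 3.083, 0.0]
ft_force: [0.3, 0.2, -0.4]
finger_gap: -0.001
grip_force: 0.0
```

Run:
```python
from h import *
d=imaging.get_image("top");r=rel(d); print(r)
goto(bpt(r["c"],r["a"],-50-11,-135,29),r["a"])
```

```text
{'c': array([538. ,  -2.2]), 'a': -22.29, 'size': (101.1, 301.7), 'o': array([646.1, -12.3]), 'dockyaw': np.float64(-1.75), 'relx': np.float64(-58.3), 'rely': np.float64(6.8), 'sep': np.float64(70.2)}
p [416.  -97.8  29.3] shift cm [-1.56 -0.04  0.03] turn [ 0.    -0.     0.005] F [-0.2 -0.2  0.5] t 6.65
```

>>> play_rows([
  [[-0.6,0,0,0,0,0,1],[-0.4,0,0,0,0,0,1],[-0.2,0,0,0,0,0,1],[-0.15,0,0,0,0,0,1],[-0.15,0,0,0,0,0,1]],
])

```text
time_s: 7.07
position: [428.6, -103.7, 28.7]
orientation: [-0.601, -3.079, -0.002]
ft_force: [-8.0, 3.1, 3.7]
finger_gap: -0.0
grip_force: 0.0
```

>>> play_rows([
  [[-0.15,0,0,0,0,0,1],[-0.2,-0.08,0,0,0,-0.0125,1],[-0.25,-0.1,0,0,0,-0.016,1],[-0.3,-0.12,0,0,0,-0.019,1],[-0.35,-0.13,0,0,0,-0.022,1]],
])

```text
time_s: 7.48
position: [436.9, -111.3, 27.7]
orientation: [-0.491, -3.095, -0.004]
ft_force: [-7.6, 3.2, 1.9]
finger_gap: -0.001
grip_force: 0.0
```

>>> play_rows([
  [[-0.4,-0.15,0,0,0,-0.025,1],[-0.4,-0.15,0,0,0,-0.025,1],[-0.4,-0.15,0,0,0,-0.025,1],[-0.4,-0.15,0,0,0,-0.025,1],[-0.4,-0.15,0,0,0,-0.025,1]],
])

```text
time_s: 7.9
position: [454.4, -124.2, 27.8]
orientation: [-0.297, -3.12, -0.004]
ft_force: [-7.0, 0.8, 2.3]
finger_gap: -0.001
grip_force: 0.0
```

>>> play_rows([
  [[-0.4,-0.15,0,0,0,-0.025,1],[-0.4,-0.15,0,0,0,-0.025,1],[-0.4,-0.15,0,0,0,-0.025,1],[-0.4,-0.15,0,0,0,-0.025,1],[-0.4,-0.15,0,0,0,-0.025,1]],
])

```text
time_s: 8.32
position: [473.3, -134.6, 27.7]
orientation: [-0.101, -3.133, -0.004]
ft_force: [-8.0, 1.6, 1.8]
finger_gap: -0.003
grip_force: 0.0
```

Run:
```python
from h import *
d=imaging.get_image("top");r=rel(d); print(r)
goto(bpt(r["c"],r["a"],-50-11,-135,29),r["a"])
```

```text
{'c': array([545.6,  -3.7]), 'a': -4.3, 'size': (101.2, 301.4), 'o': array([646.1, -12.3]), 'dockyaw': np.float64(-1.77), 'relx': np.float64(-50.7), 'rely': np.float64(5.5), 'sep': np.float64(70.2)}
p [ 474.2 -135.2   28. ] shift cm [-0.03  0.14 -0.1 ] turn [ 0.002 -0.005  0.011] F [-5.8  0.4  0. ] t 8.37
```

>>> play_rows([
  [[-0.4,-0.12,0,0,0,-0.023,1],[-0.4,-0.12,0,0,0,-0.023,1],[-0.4,-0.12,0,0,0,-0.023,1],[-0.4,-0.12,0,0,0,-0.023,1],[-0.4,-0.12,0,0,0,-0.023,1]],
])

```text
time_s: 8.78
position: [493.2, -141.7, 27.8]
orientation: [0.079, -3.134, -0.002]
ft_force: [-8.0, -2.6, 0.4]
finger_gap: 0.0
grip_force: 0.0
```

>>> play_rows([
  [[0.5,0,0,0,0,0,1],[1.2,0,0,0,0,0,1],[0,2.5,0,0,0,0,1],[0,3,0,0,0,0,1],[0,3,0,0,0,0,1]],
])

```text
time_s: 9.2
position: [474.6, -57.6, 29.5]
orientation: [-0.072, 3.139, -0.0]
ft_force: [0.6, 0.5, 0.0]
finger_gap: 0.0
grip_force: 0.0
```

>>> play_rows([
  [[0,3,0,0,0,0,1],[0,3,0,0,0,0,1],[0,3,0,0,0,0,1],[0,3,0,0,0,0,1],[0,3,0,0,0,0,1]],
])

```text
time_s: 9.62
position: [467.2, 93.3, 29.5]
orientation: [-0.075, 3.139, 0.0]
ft_force: [0.8, -0.4, 0.6]
finger_gap: 0.002
grip_force: 0.0
```

>>> play_rows([
  [[0,2.5,0,0,0,0,1],[0,1,0,0,0,0,1],[0,0,0,0,0,0,1],[0,0,0,0,0,0,1],[0,0,0,0,0,0,1]],
])

```text
time_s: 10.03
position: [465.9, 125.9, 29.4]
orientation: [-0.075, 3.14, -0.0]
ft_force: [-0.3, -1.0, 0.3]
finger_gap: 0.003
grip_force: 0.0
```

Run:
```python
from h import *
d=imaging.get_image("top");r=rel(d); print(r)
goto(bpt(r["c"],r["a"],-50-11,135,29),r["a"])
```

```text
{'c': array([549. ,  -3.1]), 'a': 3.1, 'size': (101.2, 301.5), 'o': array([646.1, -12.3]), 'dockyaw': np.float64(-1.78), 'relx': np.float64(-47.3), 'rely': np.float64(6.2), 'sep': np.float64(70.2)}
p [465.9 125.7  29.4] shift cm [-1.5   0.2   0.04] turn [-0.     0.    -0.007] F [ 0.4 -0.7  0.8] t 10.08
```

>>> play_rows([
  [[-0.6,0.1,0,0,0,-0.007,1],[-0.4,0,0,0,0,0,1],[-0.2,0,0,0,0,0,1],[-0.15,0,0,0,0,0,1],[-0.15,0,0,0,0,0,1]],
])

```text
time_s: 10.5
position: [479.2, 128.3, 28.7]
orientation: [0.087, -3.136, 0.0]
ft_force: [-7.8, -0.2, 2.4]
finger_gap: 0.001
grip_force: 0.0
```

>>> play_rows([
  [[-0.15,0,0,0,0,0,1],[-0.2,0.08,0,0,0,0.0125,1],[-0.25,0.1,0,0,0,0.016,1],[-0.3,0.12,0,0,0,0.019,1],[-0.35,0.13,0,0,0,0.022,1]],
])

```text
time_s: 10.92
position: [489.8, 133.2, 27.8]
orientation: [-0.023, -3.134, 0.001]
ft_force: [-9.2, -0.8, 2.2]
finger_gap: 0.002
grip_force: 0.0
```

>>> play_rows([
  [[-0.4,0.15,0,0,0,0.025,1],[-0.4,0.15,0,0,0,0.025,1],[-0.4,0.15,0,0,0,0.025,1],[-0.4,0.15,0,0,0,0.025,1],[-0.4,0.15,0,0,0,0.025,1]],
])

```text
time_s: 11.33
position: [510.4, 139.7, 27.8]
orientation: [-0.219, -3.126, 0.001]
ft_force: [-8.7, 1.0, 2.7]
finger_gap: 0.001
grip_force: 0.0
```

>>> play_rows([
  [[-0.4,0.15,0,0,0,0.025,1],[-0.4,0.15,0,0,0,0.025,1],[-0.4,0.15,0,0,0,0.025,1],[-0.4,0.15,0,0,0,0.025,1],[-0.4,0.15,0,0,0,0.025,1]],
])

```text
time_s: 11.75
position: [531.5, 143.6, 27.8]
orientation: [-0.414, -3.107, 0.001]
ft_force: [-8.5, 2.9, 2.7]
finger_gap: 0.002
grip_force: 0.0
```

>>> play_rows([
  [[-0.4,0.15,0,0,0,0.025,1],[-0.4,0.15,0,0,0,0.025,1],[-0.4,0.15,0,0,0,0.025,1],[-0.4,0.15,0,0,0,0.025,1],[-0.4,0.15,0,0,0,0.025,1]],
])

```text
time_s: 12.17
position: [552.9, 144.7, 27.8]
orientation: [-0.607, -3.075, 0.001]
ft_force: [-7.3, 2.6, 1.6]
finger_gap: 0.001
grip_force: 0.0
```

>>> play_rows([
  [[0.5,0,0,0,0,0,1],[1.2,0,0,0,0,0,1],[0,-2.5,0,0,0,0,1],[0,-3,0,0,0,0,1],[0,-3,0,0,0,0,1]],
])

```text
time_s: 12.58
position: [506.7, 71.8, 29.4]
orientation: [0.603, 3.082, -0.0]
ft_force: [-0.3, 0.2, -0.1]
finger_gap: -0.002
grip_force: 0.0
```

>>> play_rows([
  [[0,-3,0,0,0,0,1],[0,-3,0,0,0,0,1],[0,-3,0,0,0,0,1],[0,-3,0,0,0,0,1],[0,-3,0,0,0,0,1]],
])

```text
time_s: 13.0
position: [449.8, -67.7, 29.5]
orientation: [0.605, 3.082, -0.0]
ft_force: [0.8, 0.0, -0.2]
finger_gap: 0.002
grip_force: 0.0
```

>>> play_rows([
  [[0,-2.5,0,0,0,0,1],[0,-1,0,0,0,0,1],[0,0,0,0,0,0,1],[0,0,0,0,0,0,1],[0,0,0,0,0,0,1]],
])

```text
time_s: 13.42
position: [437.8, -98.4, 29.3]
orientation: [0.605, 3.083, 0.0]
ft_force: [0.1, -0.5, -0.5]
finger_gap: 0.002
grip_force: 0.0
```

Run:
```python
from h import *
d=imaging.get_image("top");r=rel(d); print(r)
goto(bpt(r["c"],r["a"],-50-11,-135,29),r["a"])
```

```text
{'c': array([560.6,  -4.7]), 'a': -22.18, 'size': (101.5, 301.7), 'o': array([646.1, -12.3]), 'dockyaw': np.float64(-1.72), 'relx': np.float64(-35.7), 'rely': np.float64(5.0), 'sep': np.float64(70.2)}
p [437.9 -98.3  29.3] shift cm [-1.73 -0.2   0.03] turn [ 0.  0. -0.] F [ 0.7  0.3 -0.6] t 13.47
```

>>> play_rows([
  [[-0.7,-0.1,0,0,0,0,1],[-0.5,0,0,0,0,0,1],[-0.2,0,0,0,0,0,1],[-0.15,0,0,0,0,0,1],[-0.15,0,0,0,0,0,1]],
])

```text
time_s: 13.88
position: [451.4, -105.6, 28.5]
orientation: [-0.605, -3.077, -0.002]
ft_force: [-9.2, 3.6, 4.4]
finger_gap: -0.002
grip_force: 0.0
```

>>> play_rows([
  [[-0.15,0,0,0,0,0,1],[-0.2,-0.08,0,0,0,-0.0125,1],[-0.25,-0.1,0,0,0,-0.016,1],[-0.3,-0.12,0,0,0,-0.019,1],[-0.35,-0.13,0,0,0,-0.022,1]],
])

```text
time_s: 14.3
position: [460.3, -113.6, 27.7]
orientation: [-0.496, -3.094, -0.004]
ft_force: [-7.5, 3.2, 2.3]
finger_gap: -0.004
grip_force: 0.0
```

>>> play_rows([
  [[-0.4,-0.15,0,0,0,-0.025,1],[-0.4,-0.15,0,0,0,-0.025,1],[-0.4,-0.15,0,0,0,-0.025,1],[-0.4,-0.15,0,0,0,-0.025,1],[-0.4,-0.15,0,0,0,-0.025,1]],
])

```text
time_s: 14.72
position: [477.7, -126.4, 27.7]
orientation: [-0.301, -3.12, -0.004]
ft_force: [-8.3, 1.6, 2.6]
finger_gap: -0.001
grip_force: 0.0
```

>>> play_rows([
  [[-0.4,-0.15,0,0,0,-0.025,1],[-0.4,-0.15,0,0,0,-0.025,1],[-0.4,-0.15,0,0,0,-0.025,1],[-0.4,-0.15,0,0,0,-0.025,1],[-0.4,-0.15,0,0,0,-0.025,1]],
])

```text
time_s: 15.13
position: [496.5, -137.0, 27.7]
orientation: [-0.106, -3.133, -0.004]
ft_force: [-8.0, 0.7, 2.2]
finger_gap: -0.004
grip_force: 0.0
```

>>> play_rows([
  [[-0.4,-0.12,0,0,0,-0.024,1],[-0.4,-0.12,0,0,0,-0.024,1],[-0.4,-0.12,0,0,0,-0.024,1],[0.5,0,0,0,0,0,1],[1.2,0,0,0,0,0,1]],
])

```text
time_s: 15.55
position: [495.0, -142.7, 29.6]
orientation: [-0.004, 3.139, -0.001]
ft_force: [0.4, -0.4, 0.0]
finger_gap: 0.006
grip_force: 0.0
```

>>> play_rows([
  [[0,2.5,0,0,0,0,1],[0,3,0,0,0,0,1],[0,3,0,0,0,0,1],[0,3,0,0,0,0,1],[0,3,0,0,0,0,1]],
])

```text
time_s: 15.97
position: [493.6, 4.0, 29.5]
orientation: [-0.002, 3.14, -0.0]
ft_force: [0.4, -0.5, 0.1]
finger_gap: -0.004
grip_force: 0.0
```

>>> play_rows([
  [[0,3,0,0,0,0,1],[0,3,0,0,0,0,1],[0,3,0,0,0,0,1],[0,2.5,0,0,0,0,1],[0,1,0,0,0,0,1]],
])

```text
time_s: 16.38
position: [493.0, 130.4, 29.5]
orientation: [-0.008, 3.141, 0.001]
ft_force: [-0.7, 1.1, 0.2]
finger_gap: 0.001
grip_force: 0.0
```

Run:
```python
from h import *
d=imaging.get_image("top");r=rel(d); print(r)
goto(bpt(r["c"],r["a"],-50-11,135,29),r["a"])
```

```text
{'c': array([570.4,  -6.2]), 'a': 0.51, 'size': (101.1, 301.4), 'o': array([646.1, -12.3]), 'dockyaw': np.float64(-1.79), 'relx': np.float64(-25.9), 'rely': np.float64(3.7), 'sep': np.float64(70.2)}
p [493.  130.5  29.4] shift cm [-1.52 -0.23  0.05] turn [ 0.001  0.001 -0.003] F [-0.2  0.6 -0.1] t 16.43
```

>>> play_rows([
  [[-0.6,-0.2,0,0,0,-0.003,1],[-0.4,0,0,0,0,0,1],[-0.2,0,0,0,0,0,1],[-0.15,0,0,0,0,0,1],[-0.15,0,0,0,0,0,1]],
])

```text
time_s: 16.85
position: [506.5, 124.8, 28.6]
orientation: [0.007, -3.136, 0.0]
ft_force: [-9.3, -1.4, 4.1]
finger_gap: -0.001
grip_force: 0.0
```

>>> play_rows([
  [[-0.15,0,0,0,0,0,1],[-0.2,0.08,0,0,0,0.0125,1],[-0.25,0.1,0,0,0,0.016,1],[-0.3,0.12,0,0,0,0.019,1],[-0.35,0.13,0,0,0,0.022,1]],
])

```text
time_s: 17.27
position: [517.8, 129.1, 27.8]
orientation: [-0.103, -3.132, 0.001]
ft_force: [-8.6, -0.6, 1.9]
finger_gap: -0.0
grip_force: 0.0
```

>>> play_rows([
  [[-0.4,0.15,0,0,0,0.025,1],[-0.4,0.15,0,0,0,0.025,1],[-0.4,0.15,0,0,0,0.025,1],[-0.4,0.15,0,0,0,0.025,1],[-0.4,0.15,0,0,0,0.025,1]],
])

```text
time_s: 17.68
position: [538.7, 134.6, 27.8]
orientation: [-0.299, -3.12, 0.001]
ft_force: [-8.0, 1.0, 2.0]
finger_gap: -0.002
grip_force: 0.0
```

>>> play_rows([
  [[-0.4,0.15,0,0,0,0.025,1],[-0.4,0.15,0,0,0,0.025,1],[-0.4,0.15,0,0,0,0.025,1],[-0.4,0.15,0,0,0,0.025,1],[-0.4,0.15,0,0,0,0.025,1]],
])

```text
time_s: 18.1
position: [560.0, 137.4, 27.8]
orientation: [-0.493, -3.095, 0.001]
ft_force: [-7.4, 2.1, 1.7]
finger_gap: -0.002
grip_force: 0.0
```

>>> play_rows([
  [[-0.3,0.12,0,0,0,0.022,1],[0.5,0,0,0,0,0,1],[1.2,0,0,0,0,0,1],[0,-2.5,0,0,0,0,1],[0,-3,0,0,0,0,1]],
])

```text
time_s: 18.52
position: [531.7, 91.6, 29.5]
orientation: [0.52, 3.096, 0.0]
ft_force: [0.0, -0.6, 0.5]
finger_gap: -0.003
grip_force: 0.0
```

>>> play_rows([
  [[0,-3,0,0,0,0,1],[0,-3,0,0,0,0,1],[0,-3,0,0,0,0,1],[0,-3,0,0,0,0,1],[0,-3,0,0,0,0,1]],
])

```text
time_s: 18.93
position: [481.8, -52.0, 29.6]
orientation: [0.525, 3.096, -0.001]
ft_force: [-0.1, 0.1, -0.1]
finger_gap: -0.002
grip_force: 0.0
```

>>> play_rows([
  [[0,-3,0,0,0,0,1],[0,-2.5,0,0,0,0,1],[0,-1,0,0,0,0,1],[0,0,0,0,0,0,1],[0,0,0,0,0,0,1]],
])

```text
time_s: 19.35
position: [461.0, -111.7, 29.4]
orientation: [0.527, 3.096, 0.0]
ft_force: [-0.5, 0.2, 0.9]
finger_gap: -0.001
grip_force: 0.0
```

Run:
```python
from h import *
d=imaging.get_image("top");r=rel(d); print(r)
goto(bpt(r["c"],r["a"],-50-11,-135,29),r["a"])
```

```text
{'c': array([612.2, -19.1]), 'a': -19.29, 'size': (170.3, 301.6), 'o': array([644.2, -12.3]), 'dockyaw': np.float64(1.33), 'relx': np.float64(17.9), 'rely': np.float64(-6.1), 'sep': np.float64(70.3)}
p [ 461.1 -111.1   29.3] shift cm [-5.13  0.17  0.03] turn [0.    0.    0.001] F [-0.   1.   0.4] t 19.4
```

```bash
sed -i 's/    (cx,cy),(w,h),a=cv2/    q=P-[646.1,-12.3]; t=np.radians(-1.76); X=q[:,0]*np.cos(t)+q[:,1]*np.sin(t); Y=-q[:,0]*np.sin(t)+q[:,1]*np.cos(t)\n    P=P[~((X>-8)\&(abs(Y)<58))]\n&/; s/def rel(d,D=None):/def rel(d,D=np.array([[647.2,22.75],[645.05,-47.35]])):/' h.py
python3 - <<'E'
from h import *
d=imaging.get_image("top");r=rel(d); print(r)
goto(bpt(r["c"],r["a"],-50-11,-135,29),r["a"])
E
```

```text
{'c': array([579.6,  -7.7]), 'a': -19.3, 'size': (101.1, 301.6), 'o': array([646.1, -12.3]), 'dockyaw': np.float64(-1.76), 'relx': np.float64(-16.6), 'rely': np.float64(2.6), 'sep': np.float64(70.1)}
p [ 461.1 -110.7   29.3] shift cm [-1.68  0.13  0.03] turn [0.    0.    0.002] F [ 0.2  0.2 -0.5] t 19.45
```

>>> play_rows([
  [[-0.7,0.1,0,0,0,0,1],[-0.45,0,0,0,0,0,1],[-0.2,0,0,0,0,0,1],[-0.15,0,0,0,0,0,1],[-0.15,0,0,0,0,0,1]],
])

```text
time_s: 19.87
position: [475.7, -115.0, 28.7]
orientation: [-0.523, -3.093, -0.002]
ft_force: [-8.2, 3.2, 3.2]
finger_gap: -0.004
grip_force: 0.0
```

>>> play_rows([
  [[-0.15,0,0,0,0,0,1],[-0.2,-0.08,0,0,0,-0.0125,1],[-0.25,-0.1,0,0,0,-0.016,1],[-0.3,-0.12,0,0,0,-0.019,1],[-0.35,-0.13,0,0,0,-0.022,1]],
])

```text
time_s: 20.28
position: [484.5, -122.3, 27.7]
orientation: [-0.414, -3.106, -0.004]
ft_force: [-7.5, 2.9, 1.8]
finger_gap: 0.002
grip_force: 0.0
```

>>> play_rows([
  [[-0.4,-0.15,0,0,0,-0.025,1],[-0.4,-0.15,0,0,0,-0.025,1],[-0.4,-0.15,0,0,0,-0.025,1],[-0.4,-0.15,0,0,0,-0.025,1],[-0.4,-0.15,0,0,0,-0.025,1]],
])

```text
time_s: 20.7
position: [502.6, -134.3, 27.7]
orientation: [-0.218, -3.127, -0.004]
ft_force: [-7.8, 0.9, 1.8]
finger_gap: 0.002
grip_force: 0.0
```

>>> play_rows([
  [[-0.4,-0.15,0,0,0,-0.025,1],[-0.4,-0.15,0,0,0,-0.025,1],[-0.4,-0.15,0,0,0,-0.025,1],[-0.4,-0.15,0,0,0,-0.025,1],[-0.2,-0.08,0,0,0,-0.012,1]],
])

```text
time_s: 21.12
position: [520.3, -143.2, 27.8]
orientation: [-0.043, -3.135, -0.003]
ft_force: [-8.0, 1.2, 2.5]
finger_gap: -0.001
grip_force: 0.0
```

>>> play_rows([
  [[0.5,0,0,0,0,0,1],[1.2,0,0,0,0,0,1],[0,2.5,0,0,0,0,1],[0,3,0,0,0,0,1],[0,3,0,0,0,0,1]],
])

```text
time_s: 21.53
position: [508.2, -58.1, 29.6]
orientation: [0.05, 3.14, -0.0]
ft_force: [0.7, 0.5, 0.1]
finger_gap: -0.001
grip_force: 0.0
```

>>> play_rows([
  [[0,3,0,0,0,0,1],[0,3,0,0,0,0,1],[0,3,0,0,0,0,1],[0,3,0,0,0,0,1],[0,3,0,0,0,0,1]],
])

```text
time_s: 21.95
position: [512.5, 92.9, 29.6]
orientation: [0.046, 3.14, 0.0]
ft_force: [1.0, 0.3, 1.4]
finger_gap: -0.001
grip_force: 0.0
```

>>> play_rows([
  [[0,2.5,0,0,0,0,1],[0,1,0,0,0,0,1],[0,0,0,0,0,0,1],[0,0,0,0,0,0,1],[0,0,0,0,0,0,1]],
])

```text
time_s: 22.37
position: [513.6, 125.4, 29.3]
orientation: [0.048, 3.141, -0.0]
ft_force: [-0.5, 0.1, -0.0]
finger_gap: 0.001
grip_force: 0.0
```

Run:
```python
from h import *
d=imaging.get_image("top");r=rel(d); print(r)
goto(bpt(r["c"],r["a"],-50-11,135,29),r["a"])
```

```text
{'c': array([587.5,  -9.3]), 'a': -1.42, 'size': (100.7, 300.9), 'o': array([646.1, -12.3]), 'dockyaw': np.float64(-1.76), 'relx': np.float64(-8.7), 'rely': np.float64(1.2), 'sep': np.float64(70.1)}
p [513.6 125.2  29.3] shift cm [-1.62  0.25  0.03] turn [-0.     0.    -0.006] F [-0.2 -0.2  0.2] t 22.42
```

>>> play_rows([
  [[-0.65,0.2,0,0,0,-0.006,1],[-0.45,0,0,0,0,0,1],[-0.2,0,0,0,0,0,1],[-0.15,0,0,0,0,0,1],[-0.15,0,0,0,0,0,1]],
])

```text
time_s: 22.83
position: [528.4, 127.7, 28.8]
orientation: [-0.037, -3.137, 0.0]
ft_force: [-7.4, 0.2, 3.8]
finger_gap: 0.003
grip_force: 0.0
```

>>> play_rows([
  [[-0.15,0,0,0,0,0,1],[-0.2,0.08,0,0,0,0.0125,1],[-0.25,0.1,0,0,0,0.016,1],[-0.3,0.12,0,0,0,0.019,1],[-0.35,0.13,0,0,0,0.022,1]],
])

```text
time_s: 23.25
position: [539.0, 131.8, 27.7]
orientation: [-0.146, -3.13, 0.001]
ft_force: [-8.2, 0.4, 1.7]
finger_gap: -0.001
grip_force: 0.0
```

>>> play_rows([
  [[-0.3,0.12,0,0,0,0.02,1],[-0.2,0.08,0,0,0,0.015,1],[0.5,0,0,0,0,0,1],[1.2,0,0,0,0,0,1],[0,-2.5,0,0,0,0,1]],
])

```text
time_s: 23.67
position: [526.1, 112.8, 29.0]
orientation: [-0.194, -3.135, -0.001]
ft_force: [1.3, -0.5, -0.8]
finger_gap: -0.004
grip_force: 0.0
```

>>> play_rows([
  [[0,-3,0,0,0,0,1],[0,-3,0,0,0,0,1],[0,-3,0,0,0,0,1],[0,-3,0,0,0,0,1],[0,-3,0,0,0,0,1]],
])

```text
time_s: 24.08
position: [508.1, -39.7, 29.6]
orientation: [0.2, 3.134, -0.001]
ft_force: [0.5, 0.3, 0.3]
finger_gap: 0.002
grip_force: 0.0
```

>>> play_rows([
  [[0,-3,0,0,0,0,1],[0,-3,0,0,0,0,1],[0,-2.5,0,0,0,0,1],[0,-1,0,0,0,0,1],[0,0,0,0,0,0,1]],
])

```text
time_s: 24.5
position: [496.4, -134.4, 29.8]
orientation: [0.205, 3.133, -0.001]
ft_force: [1.1, 0.2, 1.4]
finger_gap: 0.003
grip_force: 0.0
```

Run:
```python
from h import *
d=imaging.get_image("top");r=rel(d); print(r)
goto(bpt(r["c"],r["a"],-50-11,-135,29),r["a"])
```

```text
{'c': array([589.7,  -9.1]), 'a': -7.41, 'size': (101.2, 301.5), 'o': array([646.1, -12.3]), 'dockyaw': np.float64(-1.76), 'relx': np.float64(-6.5), 'rely': np.float64(1.5), 'sep': np.float64(70.1)}
p [ 496.2 -133.    29.5] shift cm [-1.58 -0.01  0.05] turn [ 0.     0.001 -0.   ] F [0.7 0.4 0.9] t 24.55
```

>>> play_rows([
  [[-0.65,0,0,0,0,0,1],[-0.4,0,0,0,0,0,1],[-0.2,0,0,0,0,0,1],[-0.15,0,0,0,0,0,1],[-0.15,0,0,0,0,0,1]],
])

```text
time_s: 24.97
position: [510.6, -133.3, 28.9]
orientation: [-0.198, -3.132, -0.002]
ft_force: [-7.9, 0.8, 4.3]
finger_gap: 0.004
grip_force: 0.0
```

>>> play_rows([
  [[-0.15,0,0,0,0,0,1],[-0.2,-0.08,0,0,0,-0.0125,1],[-0.25,-0.1,0,0,0,-0.016,1],[-0.3,-0.12,0,0,0,-0.019,1],[-0.35,-0.13,0,0,0,-0.022,1]],
])

```text
time_s: 25.38
position: [520.8, -138.5, 27.9]
orientation: [-0.088, -3.133, -0.004]
ft_force: [-8.4, 1.5, 3.1]
finger_gap: 0.001
grip_force: 0.0
```

>>> play_rows([
  [[-0.35,-0.12,0,0,0,-0.022,1],[-0.35,-0.12,0,0,0,-0.022,1],[-0.3,-0.12,0,0,0,-0.02,1],[-0.2,-0.08,0,0,0,-0.015,1],[0.5,0,0,0,0,0,1]],
])

```text
time_s: 25.8
position: [530.4, -144.5, 28.8]
orientation: [0.034, -3.141, -0.0]
ft_force: [0.9, -1.5, -0.3]
finger_gap: -0.002
grip_force: 0.0
```

>>> play_rows([
  [[1.2,0,0,0,0,0,1],[0,3,0,0,0,0,1],[0,3,0,0,0,0,1],[0,3,0,0,0,0,1],[0,3,0,0,0,0,1]],
])

```text
time_s: 26.22
position: [515.8, -23.9, 29.5]
orientation: [-0.031, 3.14, -0.0]
ft_force: [0.5, -0.2, 1.0]
finger_gap: 0.003
grip_force: 0.0
```

>>> play_rows([
  [[0,3,0,0,0,0,1],[0,3,0,0,0,0,1],[0,3,0,0,0,0,1],[0,3,0,0,0,0,1],[0,3,0,0,0,0,1]],
])

```text
time_s: 26.63
position: [512.6, 126.6, 29.6]
orientation: [-0.032, 3.14, 0.0]
ft_force: [0.5, -0.6, -0.5]
finger_gap: -0.0
grip_force: 0.0
```

Run:
```python
from h import *
d=imaging.get_image("top");r=rel(d); print(r)
goto(bpt(r["c"],r["a"],-50-11,135,29),r["a"])
cv2.imwrite("pics/c2.png",cv2.resize(d["img"][190:300,240:420],None,fx=4,fy=4,interpolation=cv2.INTER_CUBIC))
```

```text
{'c': array([593.3,  -9.3]), 'a': 1.05, 'size': (101.2, 301.3), 'o': array([646.1, -12.3]), 'dockyaw': np.float64(-1.76), 'relx': np.float64(-2.9), 'rely': np.float64(1.4), 'sep': np.float64(70.1)}
p [512.1 130.5  29.6] shift cm [-1.76 -0.63  0.06] turn [0.002 0.001 0.005] F [-0.4  2.9  0.8] t 26.68
```

View pics/c2.png

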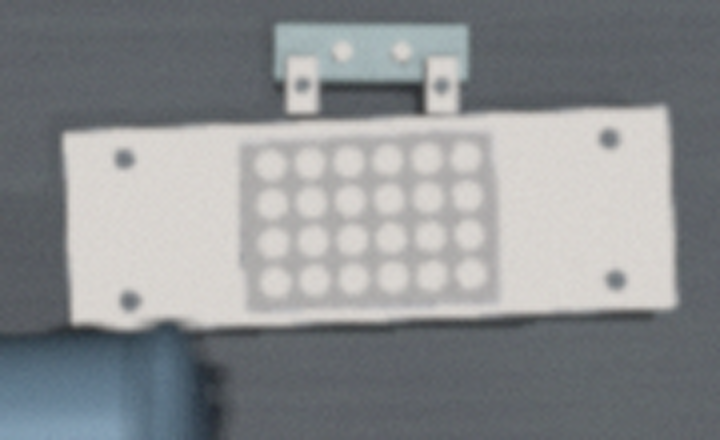

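The crop shows the right stop at (442,110) almost touching the block. At the left stop, (302,112), there is still a gap of about 4 mm. I'll continue with small swings.

>>> play_rows([
  [[-0.7,-0.6,0,0,0,0.004,1],[-0.5,0,0,0,0,0,1],[-0.2,0,0,0,0,0,1],[-0.15,0,0,0,0,0,1],[-0.15,0,0,0,0,0,1]],
])

```text
time_s: 27.1
position: [528.5, 118.4, 28.8]
orientation: [0.024, -3.137, 0.0]
ft_force: [-8.7, -0.7, 4.2]
finger_gap: -0.001
grip_force: 0.0
```

>>> play_rows([
  [[-0.15,0,0,0,0,0,1],[-0.2,0.08,0,0,0,0.0125,1],[-0.2,0.1,0,0,0,0.014,1],[-0.2,0.08,0,0,0,0.0125,1],[-0.2,0.08,0,0,0,0.0125,1]],
])

```text
time_s: 27.52
position: [536.4, 121.8, 27.9]
orientation: [-0.057, -3.133, 0.001]
ft_force: [-8.9, -1.5, 3.9]
finger_gap: -0.002
grip_force: 0.0
```

Run:
```python
from h import *
d=imaging.get_image("top");r=rel(d); print(r)
goto(bpt(r["c"],r["a"],-50-11,135,29),r["a"])
```

```text
{'c': array([594.8,  -9.3]), 'a': -1.9, 'size': (101.0, 301.4), 'o': array([646.1, -12.3]), 'dockyaw': np.float64(-1.76), 'relx': np.float64(-1.4), 'rely': np.float64(1.4), 'sep': np.float64(70.1)}
p [536.9 122.   27.9] shift cm [-0.12  0.57 -0.11] turn [-0.    -0.007 -0.004] F [-7.5  0.   1.6] t 27.57
```

>>> play_rows([
  [[-0.15,0.05,0,0,0,0.008,1],[-0.15,0.05,0,0,0,0.008,1],[-0.05,0,0,0,0,0.004,1],[0,0,0,0,0,0,1],[0,0,0,0,0,0,1]],
])

```text
time_s: 27.98
position: [538.6, 123.0, 27.5]
orientation: [-0.087, -3.129, 0.0]
ft_force: [-12.4, 0.1, 5.9]
finger_gap: 0.001
grip_force: 0.0
```

Run:
```python
from h import *
d=imaging.get_image("top");r=rel(d); print(r)
goto(bpt(r["c"],r["a"],-50-11,135,29),r["a"])
```

```text
{'c': array([595.1,  -9.2]), 'a': -2.81, 'size': (101.1, 301.4), 'o': array([646.1, -12.3]), 'dockyaw': np.float64(-1.76), 'relx': np.float64(-1.1), 'rely': np.float64(1.5), 'sep': np.float64(70.1)}
p [538.6 123.   27.5] shift cm [-0.19  0.57 -0.15] turn [-0.    -0.011 -0.007] F [-12.7   0.3   4.6] t 28.03
```

>>> play_rows([
  [[0.6,0,0,0,0,0,1],[1.2,0,0,0,0,-0.007,1],[0,-3,0,0,0,0,1],[0,-3,0,0,0,0,1],[0,-3,0,0,0,0,1]],
])

```text
time_s: 28.45
position: [520.6, 33.2, 29.5]
orientation: [0.074, 3.139, -0.0]
ft_force: [-0.3, -0.0, -0.5]
finger_gap: 0.003
grip_force: 0.0
```

>>> play_rows([
  [[0,-3,0,0,0,0,1],[0,-3,0,0,0,0,1],[0,-3,0,0,0,0,1],[0,-3,0,0,0,0,1],[0,-3,0,0,0,0,1]],
])

```text
time_s: 28.87
position: [513.3, -117.6, 29.6]
orientation: [0.077, 3.139, -0.001]
ft_force: [-0.2, -0.1, -0.0]
finger_gap: -0.006
grip_force: 0.0
```

>>> play_rows([
  [[0,-2,0,0,0,0,1],[0,-0.5,0,0,0,0,1],[0,0,0,0,0,0,1],[0,0,0,0,0,0,1],[0,0,0,0,0,0,1]],
])

```text
time_s: 29.28
position: [512.0, -139.4, 29.1]
orientation: [-0.074, -3.14, -0.001]
ft_force: [-0.6, 0.2, -0.2]
finger_gap: -0.0
grip_force: 0.0
```

Run:
```python
from h import *
d=imaging.get_image("top");r=rel(d); print(r)
goto(bpt(r["c"],r["a"],-50-11,-135,29),r["a"])
```

```text
{'c': array([595.1,  -9.1]), 'a': -2.79, 'size': (101.0, 301.5), 'o': array([646.1, -12.3]), 'dockyaw': np.float64(-1.76), 'relx': np.float64(-1.1), 'rely': np.float64(1.6), 'sep': np.float64(70.1)}
p [ 512.1 -139.2   29.1] shift cm [-1.56 -0.1   0.01] turn [ 0.    -0.     0.002] F [-0.1 -0.1 -0.5] t 29.33
```

>>> play_rows([
  [[-0.6,0,0,0,0,0,1],[-0.5,0,0,0,0,0,1],[-0.2,0,0,0,0,0,1],[-0.12,0,0,0,0,0,1],[-0.12,0,0,0,0,0,1]],
])

```text
time_s: 29.75
position: [526.4, -140.4, 28.7]
orientation: [-0.073, -3.136, -0.002]
ft_force: [-9.0, 0.7, 4.1]
finger_gap: -0.002
grip_force: 0.0
```

>>> play_rows([
  [[-0.08,0,0,0,0,-0.004,1],[-0.06,0,0,0,0,-0.004,1],[-0.06,0,0,0,0,-0.004,1],[0,0,0,0,0,0,1],[0,0,0,0,0,0,1]],
])

```text
time_s: 30.17
position: [527.3, -140.6, 28.2]
orientation: [-0.055, -3.135, -0.002]
ft_force: [-8.7, -1.4, 3.1]
finger_gap: 0.002
grip_force: 0.0
```

Run:
```python
from h import *
d=imaging.get_image("top");r=rel(d); print(r)
goto(bpt(r["c"],r["a"],-50-11,-135,29),r["a"])
```

```text
{'c': array([595.4,  -9.2]), 'a': -2.33, 'size': (101.1, 301.4), 'o': array([646.1, -12.3]), 'dockyaw': np.float64(-1.76), 'relx': np.float64(-0.8), 'rely': np.float64(1.5), 'sep': np.float64(70.1)}
p [ 527.3 -140.6   28.2] shift cm [-0.17 -0.09 -0.08] turn [ 0.001 -0.006  0.005] F [-9.1 -0.7  3.4] t 30.22
```

>>> play_rows([
  [[-0.04,0,0,0,0,0,1],[-0.04,0,0,0,0,0,1],[-0.04,0,0,0,0,0,1],[0,0,0,0,0,0,1],[0,0,0,0,0,0,1]],
])

```text
time_s: 30.63
position: [528.3, -140.6, 28.1]
orientation: [-0.055, -3.135, -0.002]
ft_force: [-8.3, -0.9, 2.7]
finger_gap: 0.004
grip_force: 0.0
```

>>> play_rows([
  [[-0.03,0,0,0,0,0,1],[0,0,0,0,0,0,1],[0,0,0,0,0,0,1],[0,0,0,0,0,0,1],[0,0,0,0,0,0,1]],
])

```text
time_s: 31.05
position: [528.5, -140.6, 28.1]
orientation: [-0.055, -3.134, -0.002]
ft_force: [-9.4, -0.8, 3.3]
finger_gap: 0.004
grip_force: 0.0
```

Run:
```python
from h import *
for i in range(2):
    d=imaging.get_image("top");r=rel(d); print(r)
goto(bpt(r["c"],r["a"],-50-11,-135,29),r["a"])
```

```text
{'c': array([595.2,  -9.2]), 'a': -1.92, 'size': (100.3, 301.2), 'o': array([646.1, -12.3]), 'dockyaw': np.float64(-1.76), 'relx': np.float64(-1.0), 'rely': np.float64(1.5), 'sep': np.float64(70.1)}
{'c': array([595.2,  -9.2]), 'a': -1.92, 'size': (100.3, 301.3), 'o': array([646.1, -12.3]), 'dockyaw': np.float64(-1.76), 'relx': np.float64(-1.0), 'rely': np.float64(1.5), 'sep': np.float64(70.1)}
p [ 528.5 -140.6   28.1] shift cm [-0.12 -0.14 -0.09] turn [ 0.001 -0.007 -0.002] F [-9.9 -0.6  4.1] t 31.15
```

>>> play_rows([
  [[-0.03,0,0,0,0,0,1],[0,0,0,0,0,0,1],[0,0,0,0,0,0,1],[0,0,0,0,0,0,1],[0,0,0,0,0,0,1]],
])

```text
time_s: 31.57
position: [528.8, -140.7, 28.1]
orientation: [-0.055, -3.134, -0.002]
ft_force: [-9.1, -0.6, 2.9]
finger_gap: -0.0
grip_force: 0.0
```

>>> play_rows([
  [[-0.03,0,0,0,0,0,1],[0,0,0,0,0,0,1],[0,0,0,0,0,0,1],[0,0,0,0,0,0,1],[0,0,0,0,0,0,1]],
])

```text
time_s: 31.98
position: [529.1, -140.8, 28.1]
orientation: [-0.055, -3.134, -0.002]
ft_force: [-9.5, -2.0, 3.3]
finger_gap: 0.0
grip_force: 0.0
```

>>> play_rows([
  [[-0.03,0,0,0,0,0,1],[0,0,0,0,0,0,1],[0,0,0,0,0,0,1],[0,0,0,0,0,0,1],[0,0,0,0,0,0,1]],
])

```text
time_s: 32.4
position: [529.3, -140.8, 28.1]
orientation: [-0.055, -3.134, -0.002]
ft_force: [-10.4, -2.7, 3.2]
finger_gap: 0.001
grip_force: 0.0
```

Run:
```python
from h import *
d=imaging.get_image("top");r=rel(d); print(r)
goto(bpt(r["c"],r["a"],-50-11,-135,29),r["a"])
p=cv2.resize(d["img"][195:265,290:375],None,fx=8,fy=8,interpolation=cv2.INTER_CUBIC); cv2.imwrite("pics/c3.png",p)
```

```text
{'c': array([595.5,  -9.5]), 'a': -1.4, 'size': (100.7, 300.9), 'o': array([646.1, -12.3]), 'dockyaw': np.float64(-1.76), 'relx': np.float64(-0.7), 'rely': np.float64(1.2), 'sep': np.float64(70.1)}
p [ 529.3 -140.9   28.1] shift cm [-0.2  -0.2  -0.09] turn [ 0.001 -0.007 -0.011] F [-9.7 -1.8  3.8] t 32.45
```

View pics/c3.png

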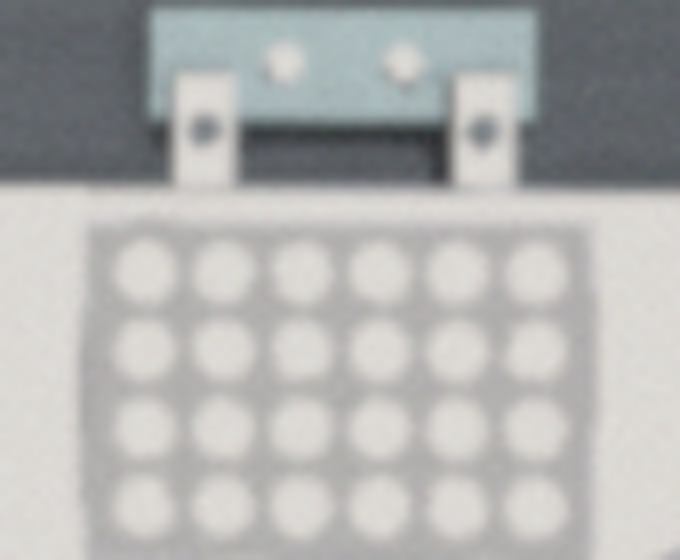

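The crop shows both stops, at (205,185) and (484,187), meeting the block's far edge. The wells' centre (340) is within a millimetre of the stops' centre (344). I'll keep going in small steps until the force shows the right stop is touching.

>>> play_rows([
  [[-0.03,0,0,0,0,0,1],[0,0,0,0,0,0,1],[0,0,0,0,0,0,1],[0,0,0,0,0,0,1],[0,0,0,0,0,0,1]],
])

```text
time_s: 32.87
position: [529.3, -140.9, 28.1]
orientation: [-0.055, -3.133, -0.002]
ft_force: [-11.3, -1.7, 4.3]
finger_gap: 0.002
grip_force: 0.0
```

Run:
```python
from h import *
for i in range(4): s=tool()[2]; print(s["ft_force"].round(1),s["position"].round(2)); d=imaging.get_image("top")
print(rel(d))
```

```text
[-11.3  -1.7   4.3] [ 529.3  -140.85   28.08]
[-11.4  -2.6   4. ] [ 529.32 -140.84   28.07]
[-12.9  -2.2   3.6] [ 529.33 -140.86   28.1 ]
[-11.8  -3.    4.3] [ 529.3  -140.86   28.07]
{'c': array([595.5,  -9.5]), 'a': -1.4, 'size': (100.7, 300.9), 'o': array([646.1, -12.3]), 'dockyaw': np.float64(-1.76), 'relx': np.float64(-0.7), 'rely': np.float64(1.2), 'sep': np.float64(70.1)}
```

>>> play_rows([
  [[0.6,0,0,0,0,0,1],[1.2,0,0,0,0,-0.01,1],[0,3,0,0,0,0,1],[0,3,0,0,0,0,1],[0,3,0,0,0,0,1]],
])

```text
time_s: 33.48
position: [516.8, -50.0, 29.5]
orientation: [0.043, 3.14, -0.0]
ft_force: [0.3, 0.9, -0.4]
finger_gap: -0.002
grip_force: 0.0
```

>>> play_rows([
  [[0,3,0,0,0,0,1],[0,3,0,0,0,0,1],[0,3,0,0,0,0,1],[0,3,0,0,0,0,1],[0,2,0,0,0,0,1]],
])

```text
time_s: 33.9
position: [520.3, 91.8, 29.5]
orientation: [0.038, 3.14, 0.001]
ft_force: [0.9, 1.2, -0.7]
finger_gap: -0.003
grip_force: 0.0
```

>>> play_rows([
  [[0,1,0,0,0,0,1],[0,0,0,0,0,0,1],[0,0,0,0,0,0,1],[0,0,0,0,0,0,1],[0,0,0,0,0,0,1]],
])

```text
time_s: 34.32
position: [520.8, 98.2, 29.3]
orientation: [0.043, 3.141, -0.0]
ft_force: [0.4, 0.6, -0.1]
finger_gap: 0.005
grip_force: 0.0
```

Run:
```python
from h import *
d=imaging.get_image("top");r=rel(d); print(r)
goto(bpt(r["c"],r["a"],-50-11,110,29),r["a"])
```

```text
{'c': array([595.6,  -8.5]), 'a': -1.43, 'size': (100.7, 299.0), 'o': array([646.1, -12.3]), 'dockyaw': np.float64(-1.76), 'relx': np.float64(-0.6), 'rely': np.float64(2.2), 'sep': np.float64(70.1)}
p [520.7  98.2  29.3] shift cm [-1.65  0.52  0.03] turn [-0.     0.    -0.003] F [-0.6  0.1  0.6] t 34.37
```

>>> play_rows([
  [[-0.6,0,0,0,0,0,1],[-0.5,0,0,0,0,0,1],[-0.2,0,0,0,0,0,1],[-0.1,0,0,0,0,0,1],[-0.05,0,0,0,0,0,1]],
])

```text
time_s: 34.78
position: [535.4, 98.8, 29.3]
orientation: [0.041, 3.141, -0.0]
ft_force: [0.1, 0.2, 0.4]
finger_gap: 0.001
grip_force: 0.0
```

>>> play_rows([
  [[-0.04,0,0,0,0,0,1],[0,0,0,0,0,0,1],[0,0,0,0,0,0,1],[0,0,0,0,0,0,1],[0,0,0,0,0,0,1]],
])

```text
time_s: 35.2
position: [535.3, 99.0, 29.3]
orientation: [-0.04, -3.141, 0.0]
ft_force: [-0.1, -0.7, 0.2]
finger_gap: 0.001
grip_force: 0.0
```

>>> play_rows([
  [[-0.06,0,0,0,0,0,1],[-0.06,0,0,0,0,0,1],[-0.04,0,0,0,0,0,1],[0,0,0,0,0,0,1],[0,0,0,0,0,0,1]],
])

```text
time_s: 35.62
position: [536.1, 99.0, 28.9]
orientation: [-0.04, -3.139, -0.0]
ft_force: [-4.6, -0.3, 2.2]
finger_gap: -0.003
grip_force: 0.0
```

>>> play_rows([
  [[-0.03,0,0,0,0,0,1],[0,0,0,0,0,0,1],[0,0,0,0,0,0,1],[0,0,0,0,0,0,1],[0,0,0,0,0,0,1]],
])

```text
time_s: 36.03
position: [536.2, 99.0, 28.8]
orientation: [-0.04, -3.139, -0.0]
ft_force: [-5.9, 0.3, 2.9]
finger_gap: -0.001
grip_force: 0.0
```

>>> play_rows([
  [[-0.04,0,0,0,0,0,1],[-0.03,0,0,0,0,0,1],[0,0,0,0,0,0,1],[0,0,0,0,0,0,1],[0,0,0,0,0,0,1]],
])

```text
time_s: 36.45
position: [536.1, 99.0, 28.5]
orientation: [-0.04, -3.137, -0.0]
ft_force: [-6.4, 0.1, 3.6]
finger_gap: -0.002
grip_force: 0.0
```

>>> play_rows([
  [[-0.03,0,0,0,0,0,1],[-0.03,0,0,0,0,0,1],[0,0,0,0,0,0,1],[0,0,0,0,0,0,1],[0,0,0,0,0,0,1]],
])

```text
time_s: 36.87
position: [536.1, 99.1, 28.3]
orientation: [-0.04, -3.135, -0.0]
ft_force: [-9.6, -0.5, 4.3]
finger_gap: 0.005
grip_force: 0.0
```

>>> play_rows([
  [[-0.03,0,0,0,0,0,1],[-0.03,0,0,0,0,0,1],[0,0,0,0,0,0,1],[0,0,0,0,0,0,1],[0,0,0,0,0,0,1]],
])

```text
time_s: 37.28
position: [536.2, 99.1, 28.1]
orientation: [-0.04, -3.134, -0.0]
ft_force: [-10.7, 1.4, 5.6]
finger_gap: 0.002
grip_force: 0.0
```

>>> play_rows([
  [[-0.03,0,0,0,0,0,1],[0,0,0,0,0,0,1],[0,0,0,0,0,0,1],[0,0,0,0,0,0,1],[0,0,0,0,0,0,1]],
])

```text
time_s: 37.7
position: [536.3, 99.2, 27.9]
orientation: [-0.04, -3.134, -0.0]
ft_force: [-11.6, 0.7, 3.4]
finger_gap: -0.003
grip_force: 0.0
```

>>> play_rows([
  [[-0.03,0,0,0,0,0,1],[0,0,0,0,0,0,1],[0,0,0,0,0,0,1],[0,0,0,0,0,0,1],[0,0,0,0,0,0,1]],
])

```text
time_s: 38.12
position: [536.3, 99.2, 27.9]
orientation: [-0.04, -3.133, -0.0]
ft_force: [-12.5, 0.2, 5.1]
finger_gap: -0.001
grip_force: 0.0
```

>>> play_rows([
  [[0,0,0,0,0,0,1],[0,0,0,0,0,0,1],[0,0,0,0,0,0,1],[0,0,0,0,0,0,1],[0,0,0,0,0,0,1]],
])

```text
time_s: 38.53
position: [536.4, 99.2, 27.9]
orientation: [-0.04, -3.133, -0.0]
ft_force: [-11.5, -0.2, 4.7]
finger_gap: 0.003
grip_force: 0.0
```

>>> play_rows([
  [[0.3,0,0,0,0,0,1],[1.0,0,0,0,0,0,1],[3,0,0,0,0,0,1],[3,0,0,0,0,0,1],[2,0,-1,0,0,0,1]],
])

```text
time_s: 38.95
position: [443.2, 101.3, 37.5]
orientation: [-0.041, -3.137, -0.0]
ft_force: [-0.8, 0.3, -0.2]
finger_gap: -0.0
grip_force: 0.0
```

>>> play_rows([
  [[0,0,-3,0,0,0,1],[0,0,-3,0,0,0,1],[0,1,-3,0,0,0,1],[0,0,-2,0,0,0,1],[0,0,0,0,0,0,1]],
])

```text
time_s: 39.37
position: [450.7, 111.5, 154.8]
orientation: [0.039, 3.129, 0.0]
ft_force: [0.7, 0.2, 0.3]
finger_gap: 0.003
grip_force: 0.0
```

Run:
```python
from h import *
d=imaging.get_image("top");r=rel(d); print(r)
# far-edge line from block edges at left/right parts vs stops: sub-pixel row of far edge by column
I=d["img"].min(2).astype(float)
pts=[]
for u in list(range(268,300,2))+list(range(366,392,2)):
    c=I[205:245,u]; k=np.argmax(c>150); v=205+k-1+(150-c[k-1])/(c[k]-c[k-1]); pts.append((u,v))
P=cast(d,pts,58)[:,:2]; f=np.polyfit(P[:,1],P[:,0],1); print("far edge x at stops", np.polyval(f,[22.7,-47.4]).round(2), "slope deg",-np.degrees(f[0]).round(2),"resid",np.std(P[:,0]-np.polyval(f,P[:,1])).round(2))
s=imaging.get_image("scene"); Q=proj(s,[[646,-12,30]])[0].astype(int); print(Q)
cv2.imwrite("pics/c4.png",cv2.resize(s["img"][Q[1]-50:Q[1]+40,Q[0]-60:Q[0]+60],None,fx=6,fy=6,interpolation=cv2.INTER_CUBIC))
```

```text
{'c': array([595.3,  -9.2]), 'a': -1.92, 'size': (100.0, 301.2), 'o': array([646.1, -12.3]), 'dockyaw': np.float64(-1.76), 'relx': np.float64(-0.9), 'rely': np.float64(1.5), 'sep': np.float64(70.1)}
far edge x at stops [646.85 644.46] slope deg -1.95 resid 0.19
[293 242]
```

View pics/c4.png

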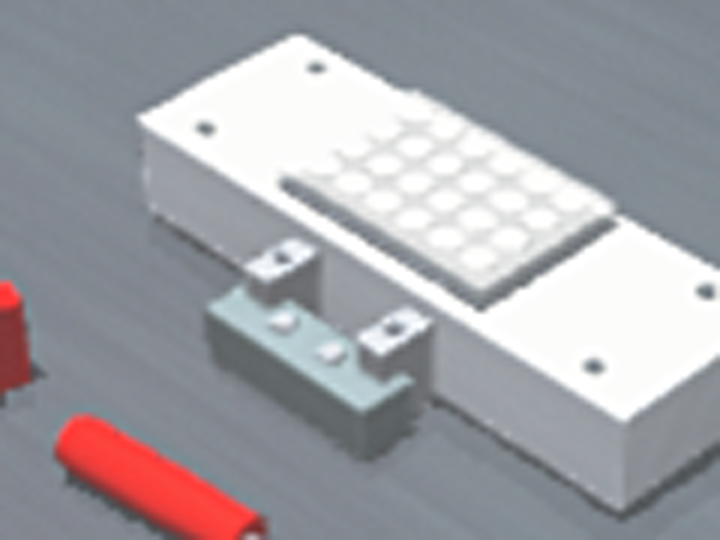

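The scene crop shows both stops, at (290,260) and (400,330), against the block's far face with no visible gap. The right one may still be about 0.2 mm off, so I'll give the right end one more gentle press.

Run:
```python
from h import *
goto(bpt((595.3,-9.2),-1.8,-50-11-16,-130,29),-1.8)
```

```text
p [447.8 111.2 150.2] shift cm [ -7.24 -24.61  12.15] turn [0.    0.004 0.006] F [-0.   0.4  0.1] t 39.47
```

>>> play_rows([
  [[0,-3,0,0,0,0.006,1],[0,-3.6,0,0,0,0,1],[0,-3.6,0,0,0,0,1],[0,-3.6,0,0,0,0,1],[0,-3.6,0,0,0,0,1]],
])

```text
time_s: 39.88
position: [440.4, -63.9, 147.5]
orientation: [-0.05, -3.139, -0.001]
ft_force: [1.0, 0.2, 0.7]
finger_gap: 0.003
grip_force: 0.0
```

>>> play_rows([
  [[0,-3.6,1,0,0,0,1],[0,-2.6,2,0,0,0,1],[0,-1,3,0,0,0,1],[-1,0,3,0,0,0,1],[-2,0,2,0,0,0,1]],
])

```text
time_s: 40.3
position: [465.5, -135.1, 34.5]
orientation: [-0.055, -3.134, -0.005]
ft_force: [-0.0, 0.8, 1.2]
finger_gap: 0.001
grip_force: 0.0
```

>>> play_rows([
  [[-2,0,1,0,0,0,1],[-1.5,0,0,0,0,0,1],[-0.5,0,0,0,0,0,1],[0,0,0,0,0,0,1],[0,0,0,0,0,0,1]],
])

```text
time_s: 40.72
position: [508.5, -136.6, 28.6]
orientation: [-0.05, -3.14, -0.001]
ft_force: [-0.3, -0.0, -1.1]
finger_gap: 0.002
grip_force: 0.0
```

Run:
```python
from h import *
goto(bpt((595.3,-9.2),-1.8,-50-11,-130,29),-1.8)
```

```text
p [ 508.5 -136.6   28.6] shift cm [-2.17  0.01 -0.04] turn [ 0.001 -0.001 -0.   ] F [-0.3 -0.  -1.1] t 40.72
```

>>> play_rows([
  [[-0.7,0,0,0,0,0,1],[-0.7,0,0,0,0,0,1],[-0.3,0,0,0,0,0,1],[-0.15,0,0,0,0,0,1],[-0.05,0,0,0,0,0,1]],
])

```text
time_s: 41.13
position: [528.8, -137.6, 29.5]
orientation: [0.05, 3.141, -0.0]
ft_force: [-1.3, 0.8, -0.6]
finger_gap: 0.005
grip_force: 0.0
```

>>> play_rows([
  [[-0.05,0,0,0,0,0,1],[-0.05,0,0,0,0,0,1],[-0.05,0,0,0,0,0,1],[-0.05,0,0,0,0,0,1],[0,0,0,0,0,0,1]],
])

```text
time_s: 41.55
position: [529.3, -137.3, 28.9]
orientation: [-0.05, -3.138, -0.001]
ft_force: [-4.5, -0.6, 2.2]
finger_gap: 0.001
grip_force: 0.0
```

>>> play_rows([
  [[-0.05,0,0,0,0,0,1],[-0.05,0,0,0,0,0,1],[-0.05,0,0,0,0,0,1],[0,0,0,0,0,0,1],[0,0,0,0,0,0,1]],
])

```text
time_s: 41.97
position: [529.2, -136.9, 28.2]
orientation: [-0.049, -3.134, -0.003]
ft_force: [-10.0, 0.8, 4.1]
finger_gap: 0.0
grip_force: 0.0
```

>>> play_rows([
  [[-0.03,0,0,0,0,0,1],[0,0,0,0,0,0,1],[0,0,0,0,0,0,1],[0,0,0,0,0,0,1],[0,0,0,0,0,0,1]],
])

```text
time_s: 42.38
position: [529.2, -136.8, 28.0]
orientation: [-0.049, -3.134, -0.003]
ft_force: [-10.5, -0.4, 3.6]
finger_gap: -0.004
grip_force: 0.0
```

The block doesn't move at 10.5 N, so the right side is on its stop. I'll back off, check and hand in.

>>> play_rows([
  [[0.3,0,0,0,0,0,1],[1.0,0,0,0,0,0,1],[3,0,0,0,0,0,1],[3,0,0,0,0,0,1],[2,0,-1,0,0,0,1]],
])

```text
time_s: 42.8
position: [435.5, -133.2, 37.4]
orientation: [-0.05, -3.137, -0.004]
ft_force: [-0.6, 0.3, 0.1]
finger_gap: -0.001
grip_force: 0.0
```

>>> play_rows([
  [[0,0,-3,0,0,0,1],[0,0,-3,0,0,0,1],[0,0,-3,0,0,0,1],[0,0,0,0,0,0,1],[0,0,0,0,0,0,1]],
])

```text
time_s: 43.22
position: [440.4, -135.4, 131.4]
orientation: [0.05, 3.136, -0.004]
ft_force: [-0.4, -0.1, -0.1]
finger_gap: 0.002
grip_force: 0.0
```

Run:
```python
from h import *
from plant import ticket
d=imaging.get_image("top");r=rel(d); print(r, tool()[0])
if abs(r["relx"])<2.5 and abs(r["a"]+1.76)<1: print(ticket.sign_off())
```

```text
{'c': array([595.5,  -9.5]), 'a': -1.44, 'size': (100.7, 301.0), 'o': array([646.1, -12.3]), 'dockyaw': np.float64(-1.76), 'relx': np.float64(-0.7), 'rely': np.float64(1.2), 'sep': np.float64(70.1)} [ 439.33055848 -134.76483388  129.686361  ]
the job is handed in; nothing more can be done
None
```

The block was walked end by end to the dock and handed in at about 43 s: its far side is against both stops to within camera accuracy (under 1 mm), about 1 mm off centre, with every push force I read at or below about 13 N.

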